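# Lay the tall pot down on the magnetic chuck

### The job

The tall yellow steel pot standing beyond the magnetic chuck has to lie on the chuck for drilling. Tip it towards the chuck until it leans on the chuck's edge, lower it there without letting it fall and let go; then take hold of it again below its middle and finish the tip, so that it lies flat on its side on top of the chuck, square across it and with its middle well over the top face. Let go, and leave the blue pot alone.

Things in the scene. Friction and masses are not known exactly. Their poses are not given: they have to be found in the camera images.
- yellow_pot_mid (a point): The pot to lay down: square steel pot, yellow, 40 x 40 x 200 mm tall, open mouth, 4 mm walls, about 0.45 kg. Stands on the table beyond the chuck, 60 to 80 mm between its near face and the chuck's far face, faces within 7 degrees of the chuck's. Point: its centre, half-way up; z runs along the pot to the mouth, x and y square to its sides, x at the start roughly away from the chuck.
- blue_pot_mid (a point): A pot of the same shape and size, painted blue, standing upright 130 to 190 mm beside the yellow one; to be left alone. Point: its centre, half-way up (100 mm above its foot); z points to its mouth.
- chuck_top (a point): Magnetic chuck: block fixed to the table, grey with a brass-striped steel top, 140 (x) x 300 (y) x 70 mm high, turned up to 15 degrees. Point: centre of its flat top face, 70 mm above the table; z up, y along the long way, x the short way, away from the robot, to the far top edge (70 mm from this point) on which the pot is to lean. Between chuck and pots is bare table.
Not all that is in view belongs to the job. Several things look just like the part that bears yellow_pot_mid: the one meant starts farthest from the robot's base. Of the things shaped like the part that bears blue_pot_mid, the blue one is meant.

How it is judged:
By the outcome, as a careful person would: the job done as asked, in the order asked, and still so for the second after the job is handed in, with the robot touching nothing.
It also fails if it takes over 45 s, if anything falls off the work surface, if the arm or the gripper's body presses on something with over 40 N, if the wrist force passes 120 N, or if a joint passes its speed limit or range.

### The arm

A 7-joint arm with a two-finger parallel gripper is mounted at the origin on the work surface. World frame = base frame: x ahead of the robot, y to its left, z up, the work surface at z = 0. Lengths are in mm, angles in rad, forces in N, time in s.
With the tool pointing down it reaches from about 400 to 900 mm from the base axis. Payload 5.6 kg.
Tool frame: the origin (TCP) lies at the very end of the fingers, on their centre line; the grasp point (between the pads) lies r.grip_point_offset behind it (r.grip_point_offset is the distance from the TCP to the grasp point, in mm); z points along the fingers, y is the line along which they close (so a half turn about z gives the same grasp; the last joint's range is limited). The gripper opens to 92 mm and grips with 3 to 60 N. Pads are 20 mm wide; open, the fingers measure 128 mm over their backs; the gripper's body (75 mm by 189 mm) begins 69 mm behind the grasp point.
Start: joints at [-0.043, 0.468, -0.012, 1.603, 0.006, 1.071, -0.056], TCP at [650.007, -0.044, 214.592] pointing down, gripper open.
Joint ranges: [-2.53, 2.53], [-0.31, 2.02], [-1.57, 1.55], [0.28, 2.44], [-1.29, 4.43], [0.15, 1.84], [-2.92, 2.92]. Speed limits (rad/s): [2.57, 2.57, 3.14, 3.14, 3.14, 3.14, 3.14].

### API

Orientations are given as a unit quaternion [w, x, y, z].
In Python, from rig import r gives the robot as it stands.
- The arm moves only by the tool send_rows, never from a script. Its argument "targets" is a list of rows, each a list of 5 numbers: the opening in per cent of the stroke, from 0 (shut) to 100 (fully open), then the shift along the world's x, y, z in cm, then the turn about the world's z in rad. A call has 1 to 12 rows; each row is the pose to reach, as a shift and turn from the pose commanded when the call began; what a row does not reach only later rows make up. A row lasts 1/8 s, in which the tool goes at most 62.5 mm and 10.7 degrees, less where a joint would pass 70% of its speed; a pose out of reach is approached as far as the arm can. A call with a gripper value outside its range is refused whole. The fingers move at their own pace and stop on an object; the grip force is fixed at half the most. Time passes only in rows, so rows that repeat a pose let the fingers close. It gives the time, the measured TCP pose, the force, the opening and the grip force at its end, in the units of the state.
- r.state(): the state, without advancing time (a new reading comes with each control period).
- r.grab_frame(name): name is "scene" or "side" or "wrist"; returns the picture (480x640x3 uint8, red, green, blue); there is no depth.
- r.camera_model(name): a dict with "fx", "fy", "cx", "cy" (pixels), "T" (4x4, takes a point from camera to world coordinates). Camera axes: x right, y up, looking along -z (the intrinsics and any distortion apply to the point x, -y, -z); pixel columns grow to the right and rows downward; lengths in mm; the calibration is good to about 2 mm. A picture is of the moment at which its call begins: read the wrist's pose just before it. camera_model takes no time and is no camera call; for the wrist camera it gives the pose at the moment of the call.
- r.finish_job(): hands the job in; it is judged then, once.
The state is a dict: "clock": time; "joint_positions": joint angles; "qvel": joint speeds; "joint_torque": joint torques, N m; "tcp_pos": TCP position; "orientation": TCP orientation; "ft_force": force on the tool from outside, world axes, zero at the start; "wrist_torque": the same for the moment, N m; "opening": finger opening in mm; "finger_force": force on a finger pad.
Only numpy, scipy, OpenCV 4.12 (cv2) and the standard library are available. Lean on these libraries where they do the work, as an engineer would, in place of code of your own. Each camera call takes 0.05 s, during which the arm holds its last target. There are 200 camera calls.

## Working session

There is one attempt and no reset: what is moved stays moved. The work goes in short steps, Python scripts to look and compute and a tool call to move; the robot and the scene stay as the last step left them, time stands still between calls to the robot, and variables do not carry over. Pictures are saved under pics/ and viewed, at most 10 in all, crops included, and the job is handed in when it is done.

Besides the shell and the picture viewer there is one more tool, called after "Emit:" by a JSON object that holds its "fn" and its "kwargs", one argument or row to a line. send_rows: Moves the arm, as the interface text tells. Its arguments: {"type":"object","properties":{"targets":{"type":"array"}},"required":["targets"]}

```bash
ls; mkdir -p pics; cat > h.py <<'E'
from rig import r
import numpy as np, cv2
def save(n,f): 
    im=r.grab_frame(n); cv2.imwrite(f,im[:,:,::-1]); return im
def ray(n,u,v,z,m=None):
    m=m or r.camera_model(n); T=np.array(m["T"])
    K=np.array([[m["fx"],0,m["cx"]],[0,m["fy"],m["cy"]],[0,0,1]])
    d=m.get("dist"); p=np.array([[[u,v]]],float)
    q=cv2.undistortPoints(p,K,np.array(d) if d is not None else None)[0,0]
    dv=T[:3,:3]@np.array([q[0],-q[1],-1]); o=T[:3,3]
    return o+dv*(z-o[2])/dv[2]
E
python3 - <<'E'
from h import *
for n in ("scene","side"):
    save(n,f"pics/{n}0.png"); print(r.camera_model(n))
print(r.state()); print(r.grip_point_offset)
E
```

```text
pics
{'fx': 595.2697604816827, 'fy': 595.2697604816827, 'cx': 320.52733045748727, 'cy': 238.1369035299853, 'T': array([[-7.05903153e-01, -5.91844034e-01,  3.89128998e-01,
         9.25140379e+02],
       [ 7.08274499e-01, -5.84433968e-01,  3.95959811e-01,
         3.28906464e+02],
       [-6.92624756e-03,  5.55119425e-01,  8.31741817e-01,
         8.68727366e+02],
       [ 0.00000000e+00,  0.00000000e+00,  0.00000000e+00,
         1.00000000e+00]])}
{'fx': 467.49331556740236, 'fy': 467.49331556740236, 'cx': 310.9878501039934, 'cy': 239.8225526741647, 'T': array([[-7.65396175e-01,  4.40993543e-01, -4.68714615e-01,
         2.41488504e+02],
       [-6.43557548e-01, -5.22734656e-01,  5.59090477e-01,
         3.69384136e+02],
       [ 1.54191677e-03,  7.29570541e-01,  6.83903830e-01,
         5.92045052e+02],
       [ 0.00000000e+00,  0.00000000e+00,  0.00000000e+00,
         1.00000000e+00]])}
{'clock': 0.1, 'joint_positions': array([-0.04300919,  0.46830026, -0.01160812,  1.60351526,  0.00597418,
        1.07138073, -0.0562893 ]), 'qvel': array([ 0.00090093, -0.00166195, -0.00030988, -0.00376068, -0.00092522,
       -0.0013918 ,  0.00026524]), 'joint_torque': array([ 1.57556435e-03, -5.21645308e+01, -1.25145918e-02, -2.44365495e+01,
       -5.68165525e-02,  1.40885683e-02,  8.46384978e-05]), 'tcp_pos': array([ 6.49486081e+02, -5.02820348e-02,  2.13735088e+02]), 'orientation': array([-5.22431817e-04,  7.07125055e-01,  7.07088072e-01, -5.85198280e-04]), 'ft_force': array([-0.35662463, -0.27543183, -0.31143099]), 'wrist_torque': array([0.00215628, 0.02427929, 0.01080668]), 'finger_force': 0.0, 'opening': 91.6317821543058}
18.700000000000003
```

View pics/scene0.png

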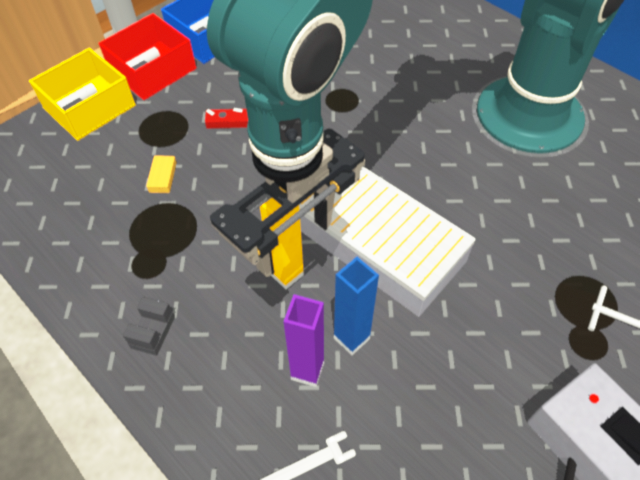

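View pics/side0.png

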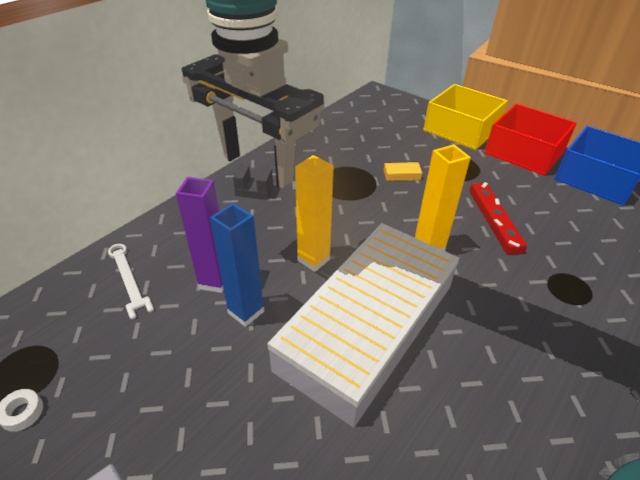

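Candidates for the yellow pot: the side view shows yellow pots at (314,210) and (441,198), and there are a small yellow block (403,171) and a yellow bin (465,115). The purple pot (203,235) and blue pot (238,265) have the same shape. I'll enlarge the image and compute the distances.

```bash
python3 - <<'E'
from h import *
im=cv2.imread("pics/side0.png"); c=im[140:410,260:480]
c=cv2.resize(c,None,fx=2.2,fy=2.2,interpolation=cv2.INTER_CUBIC)
im2=cv2.imread("pics/scene0.png")[165:355,240:340]
d=cv2.resize(im2,None,fx=3,fy=3,interpolation=cv2.INTER_CUBIC)
o=np.zeros((600,800,3),np.uint8); o[:594,:484]=c; o[:570,490:790]=d
cv2.imwrite("pics/crop0.png",o)
for n,u,v,z in [("side",314,258,0),("side",315,164,200),("side",450,153,200),("scene",287,278,0),("side",240,314,0),("side",234,217,200),("scene",357,272,200)]+[("side",u,v,70) for u,v in((457,258),(380,226),(272,345),(357,395))]:
    p=ray(n,u,v,z); print(n,u,v,p.round(),np.hypot(*p[:2]).round())
E
```

```text
side 314 258 [613. -82.   0.] 618.0
side 315 164 [611. -81. 200.] 617.0
side 450 153 [ 473. -237.  200.] 529.0
scene 287 278 [615. -68.   0.] 619.0
side 240 314 [623.  89.   0.] 629.0
side 234 217 [614.  80. 200.] 619.0
scene 357 272 [616.  82. 200.] 622.0
side 457 258 [ 397. -173.   70.] 433.0
side 380 226 [ 532. -159.   70.] 555.0
side 272 345 [508. 131.  70.] 525.0
side 357 395 [381. 116.  70.] 398.0
```

View pics/crop0.png

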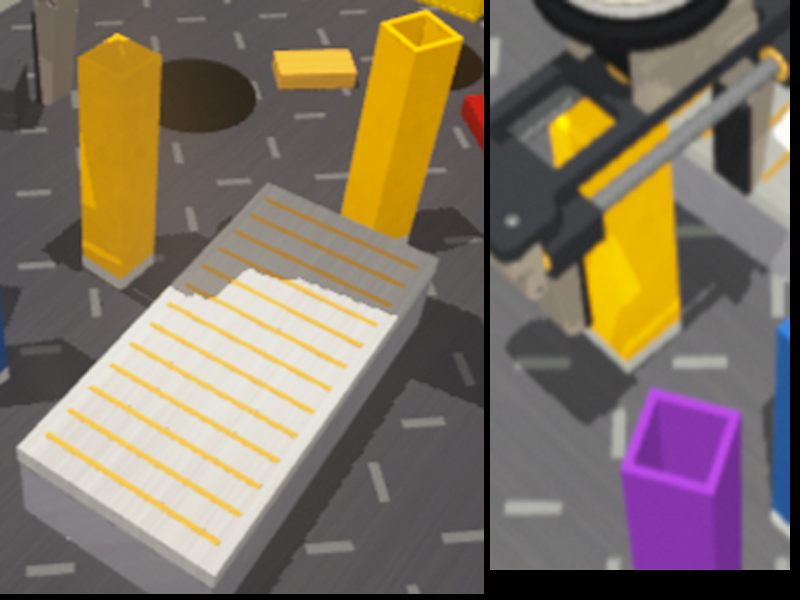

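The side and scene pictures show the standing pots at about (612,-80) and (473,-237), i.e. 617 and 529 mm from the base. The meant one is therefore at (612,-80), side pixel (314,210). The blue pot is at (616,83). The chuck's far edge runs from (532,-159) to (508,131), and the gap to the pot is about 67 mm, which agrees with the description. I'll go above the pot with the fingers turned to close along the chuck.

Emit:
{"fn": "send_rows", "kwargs": {
  "targets": [
    [100,0,0,5,-0.1],
    [100,0,0,7,-0.25],
    [100,-0.8,-1.5,7,-0.4],
    [100,-1.6,-3,7,-0.55],
    [100,-2.4,-5,7,-0.7],
    [100,-3.2,-6.5,7,-0.85],
    [100,-3.8,-8,7,-1.0],
    [100,-3.8,-8,7,-1.15],
    [100,-3.8,-8,7,-1.3],
    [100,-3.8,-8,7,-1.45],
    [100,-3.8,-8,7,-1.49],
    [100,-3.8,-8,7,-1.49]
  ]
}}

```text
clock: 1.6
tcp_pos: [611.7, -79.9, 284.2]
orientation: [0.0, 0.999, 0.041, -0.0]
ft_force: [1.2, -0.7, -0.3]
opening: 91.7
finger_force: 0.0
```

```bash
cat >> h.py <<'E'
def proj(n,P,m=None):
    m=m or r.camera_model(n); T=np.linalg.inv(np.array(m["T"])); q=np.atleast_2d(P)@T[:3,:3].T+T[:3,3]
    return np.c_[m["cx"]+m["fx"]*q[:,0]/-q[:,2], m["cy"]-m["fy"]*q[:,1]/-q[:,2]]
E
python3 - <<'E'
from h import *
from scipy.optimize import least_squares as ls
m=r.camera_model("side")
px=np.array([[381.8,223.6],[459.1,259.1],[356.4,405.9],[268.2,345.5]])
C=np.array([[70,-150],[-70,-150],[-70,150],[70,150]])
def rect(p,C,z):
    c,s=np.cos(p[2]),np.sin(p[2]); return np.c_[C@np.array([[c,s],[-s,c]])+p[:2],np.full(len(C),z)]
f=lambda p:(proj("side",rect(p,C,70),m)-px).ravel()
s=ls(f,[455,-20,.08]); print("chuck",s.x,s.fun.round(1))
im=save("wrist","pics/w1.png"); save("side","pics/side1.png"); save("scene","pics/scene1.png")
s1,s2=cv2.imread("pics/w1.png"),cv2.imread("pics/scene1.png")
o=np.zeros((600,800,3),np.uint8); o[:480,:]=0
o[:,:]=cv2.resize(s1,(800,600)); cv2.imwrite("pics/w1b.png",o)
st=r.state();print(st["tcp_pos"],st["orientation"],st["joint_positions"]); print(r.camera_model("wrist"))
E
```

```text
chuck [ 4.52702226e+02 -1.86232556e+01  6.61673037e-02] [-0.2  0.8  0.5  0.3  0.9 -0.9 -1.3  0.1]
[611.88508718 -79.98876562 284.3757254 ] [-1.99502163e-05  9.99171768e-01  4.06905910e-02 -2.29269965e-04] [-0.14623586  0.35294252  0.29038122  1.62594829 -0.10725499  1.178848
 -1.32109081]
{'fx': 395.7313824289627, 'fy': 395.7313824289627, 'cx': 320.65237762624025, 'cy': 242.46394433983878, 'T': array([[ 8.26010160e-02,  9.67256470e-01,  2.39983320e-01,
         6.79516069e+02],
       [-9.96582628e-01,  8.00807244e-02,  2.02519857e-02,
        -7.45900250e+01],
       [ 3.70826081e-04, -2.40836043e-01,  9.70565744e-01,
         4.54692171e+02],
       [ 0.00000000e+00,  0.00000000e+00,  0.00000000e+00,
         1.00000000e+00]])}
```

View pics/w1.png

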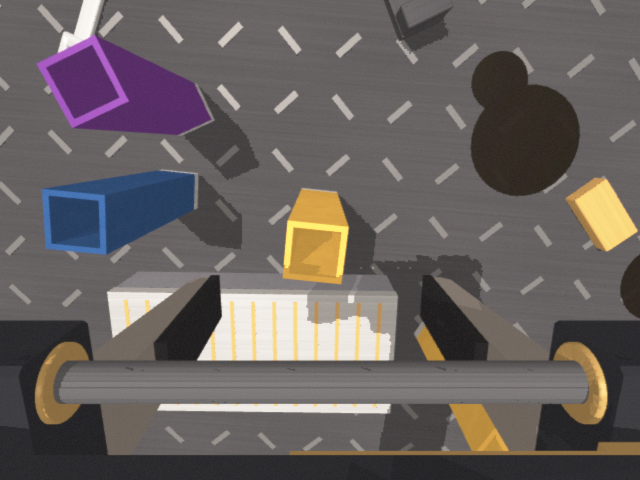

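The wrist view shows the yellow pot's mouth at (291,222), (349,225), (342,283) and (283,277). The chuck's far top edge runs from (110,292) to (397,294), and the blue and purple pots are to the left, well clear.

```bash
python3 - <<'E'
from h import *
m=r.camera_model("wrist")
P=[ray("wrist",u,v,200,m) for u,v in((291,222),(349,225),(342,283),(283,277))]
P=np.array(P); print(P.round(1)); print("c",P.mean(0), "sides",[np.linalg.norm(P[i]-P[i-1]).round(1) for i in range(4)])
for i,j in((0,1),(3,2),): d=P[i]-P[j]; print("yaw y-edge",np.arctan2(-d[0],d[1]))
for i,j in((0,3),(1,2)): d=P[i]-P[j]; print("yaw x-edge",np.arctan2(d[1],d[0]))
a,b=ray("wrist",110,292,70,m),ray("wrist",397,294,70,m); print(a,b,"chuck yaw",np.arctan2(-(a-b)[0],(a-b)[1]),np.linalg.norm(a-b))
a,b=ray("wrist",303,188,0,m),ray("wrist",337,192,0,m); print("foot far",a,b)
E
```

```text
[[628.7 -59.4 200. ]
 [629.8 -97.5 200. ]
 [589.4 -96.7 200. ]
 [590.4 -56.5 200. ]]
c [609.58772091 -77.51742158 200.        ] sides [np.float64(38.4), np.float64(38.1), np.float64(40.4), np.float64(40.3)]
yaw y-edge 0.030003056520933855
yaw y-edge -0.024386451656837945
yaw x-edge -0.07696221273826379
yaw x-edge -0.018133237030160954
[513.86733745 129.98785315  70.        ] [ 536.14163239 -165.91593853   70.        ] chuck yaw 0.0751337643374045 296.7409613547931
foot far [629.43846944 -58.63346429   0.        ] [628.09804884 -97.84489965   0.        ]
```

Emit:
{"fn": "send_rows", "kwargs": {
  "targets": [
    [100,-0.2,0.2,-1,-0.1],
    [100,-0.2,0.2,-5,-0.1],
    [100,-0.2,0.2,-9,-0.1],
    [100,-0.2,0.2,-12,-0.1],
    [100,-0.2,0.2,-13.8,-0.1],
    [100,-0.2,0.2,-13.8,-0.1],
    [0,-0.2,0.2,-13.8,-0.1],
    [0,-0.2,0.2,-13.8,-0.1],
    [0,-0.2,0.2,-13.8,-0.1],
    [0,-0.2,0.2,-13.8,-0.1],
    [0,-0.2,0.2,-13.8,-0.1],
    [0,-0.2,0.2,-13.8,-0.1]
  ]
}}

```text
clock: 3.25
tcp_pos: [610.1, -77.8, 146.7]
orientation: [-0.0, 1.0, -0.01, 0.0]
ft_force: [-0.1, -0.3, -0.4]
opening: 39.6
finger_force: 30.0
```

Emit:
{"fn": "send_rows", "kwargs": {
  "targets": [
    [0,0,0,0.3,0],
    [0,0.4,0,0.3,0.03],
    [0,0.8,0.1,0.3,0.06],
    [0,1.2,0.1,0.3,0.09],
    [0,1.2,0.1,0.2,0.09],
    [0,1.2,0.1,0.1,0.09],
    [0,1.2,0.1,0,0.09],
    [0,1.2,0.1,0,0.09]
  ]
}}

```text
clock: 4.25
tcp_pos: [622.0, -77.1, 146.7]
orientation: [0.0, 0.999, 0.035, 0.0]
ft_force: [-1.0, -0.2, -2.8]
opening: 40.1
finger_force: 30.0
```

```bash
python3 - <<'E'
import numpy as np
# arc about near foot edge; grasp at (20,165) in pot frame; chuck yaw .072
for a in range(0,50,4):
    t=np.radians(a); u=20*np.cos(t)-165*np.sin(t)-20; z=20*np.sin(t)+165*np.cos(t)-165
    print(a,round(u*np.cos(.072)/10,2),round(u*np.sin(.072)/10,2),round(z/10,2))
E
```

```text
0 0.0 0.0 0.0
4 -1.15 -0.08 0.1
8 -2.31 -0.17 0.12
12 -3.47 -0.25 0.06
16 -4.61 -0.33 -0.09
20 -5.75 -0.41 -0.31
24 -6.87 -0.5 -0.61
28 -7.96 -0.57 -0.99
32 -9.02 -0.65 -1.45
36 -10.05 -0.73 -1.98
40 -11.05 -0.8 -2.57
44 -11.99 -0.86 -3.24
48 -12.89 -0.93 -3.97
```

Emit:
{"fn": "send_rows", "kwargs": {
  "targets": [
    [0,0,0,-0.1,0],
    [0,-0.6,-0.04,-0.1,0],
    [0,-1.2,-0.08,-0.05,0],
    [0,-1.7,-0.12,0,0],
    [0,-2.3,-0.17,0,0],
    [0,-2.9,-0.21,-0.05,0],
    [0,-3.5,-0.25,-0.1,0],
    [0,-4.0,-0.29,-0.15,0],
    [0,-4.6,-0.33,-0.2,0]
  ]
}}

```text
clock: 5.38
tcp_pos: [579.6, -80.2, 147.1]
orientation: [0.0, 0.999, 0.035, 0.004]
ft_force: [5.1, 0.8, 10.1]
opening: 40.1
finger_force: 30.0
```

```bash
python3 - <<'E'
from h import *
a=save("side","pics/side2.png")[120:300,230:410]; b=save("scene","pics/scene2.png")[170:350,240:440]
o=np.hstack([cv2.resize(a,(380,380)),cv2.resize(b,(420,380))]); cv2.imwrite("pics/c2.png",o[:,:,::-1]); print(r.state()["ft_force"])
E
```

```text
[3.24495257 0.5714435  9.96582983]
```

View pics/c2.png

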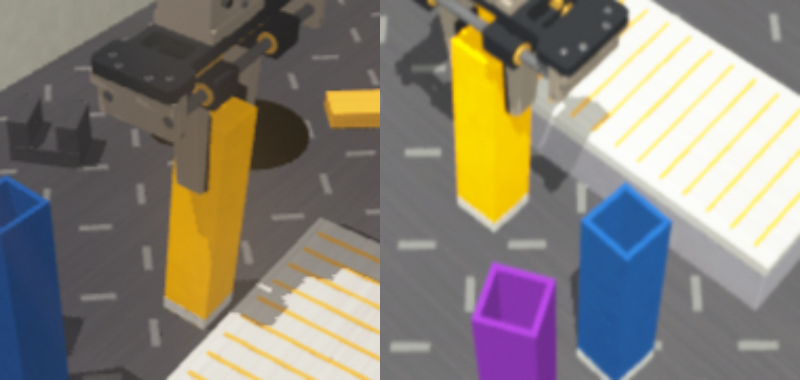

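```bash
python3 - <<'E'
from h import *
for u,v in((327.1,274.4),(307.4,262.6),(340,257)): print(ray("side",u,v,0).round(1))
m=r.camera_model("scene")
for u,v in((296.3,279.4),(278.5,265.5),(314,265)): print(ray("scene",u,v,0,m).round(1))
print(proj("side",[[602,-57,0],[579,-60,147]]))
E
```

```text
[570.3 -66.    0. ]
[614.3 -65.7   0. ]
[ 578.9 -113.7    0. ]
[606.2 -54.8   0. ]
[608.7 -96.   -0. ]
[565.5 -53.7   0. ]
[[309.58106704 268.63972346]
 [322.50980529 207.48488214]]
```

The picture shows the pot only slightly tilted, about 4°. Its foot slid about 34 mm towards the chuck because the pads hold stiffly. I'll lift it slightly, carry it back, and tip again pressing down harder so the foot holds.

Emit:
{"fn": "send_rows", "kwargs": {
  "targets": [
    [0,0,0,0.8,0],
    [0,1.4,0.1,0.8,0],
    [0,2.8,0.2,0.8,0],
    [0,4.3,0.31,0.8,0],
    [0,4.3,0.31,0.3,0],
    [0,4.3,0.31,-0.1,0],
    [0,4.3,0.31,-0.4,0],
    [0,4.3,0.31,-0.6,0],
    [0,3.8,0.27,-0.6,0],
    [0,3.3,0.23,-0.6,0]
  ]
}}

```text
clock: 6.72
tcp_pos: [617.3, -77.2, 145.8]
orientation: [-0.0, 0.999, 0.036, 0.01]
ft_force: [5.0, 2.3, 22.0]
opening: 39.9
finger_force: 30.0
```

Emit:
{"fn": "send_rows", "kwargs": {
  "targets": [
    [0,-0.5,-0.04,0,0],
    [0,-1.0,-0.08,0,0],
    [0,-1.5,-0.11,0,0],
    [0,-1.5,-0.11,0,0]
  ]
}}

```text
clock: 7.22
tcp_pos: [599.9, -78.5, 144.2]
orientation: [-0.0, 0.999, 0.035, 0.007]
ft_force: [1.1, 2.5, 20.2]
opening: 40.0
finger_force: 30.0
```

```bash
python3 - <<'E'
from h import *
a=save("side","pics/side3.png")[120:300,230:410]; b=save("scene","pics/scene3.png")[170:350,240:440]
o=np.hstack([cv2.resize(a,(380,380)),cv2.resize(b,(420,380))]); cv2.imwrite("pics/c3.png",o[:,:,::-1]); print(r.state()["ft_force"],r.state()["wrist_torque"])
E
```

```text
[ 0.86845329  2.00022402 19.67610997] [ 0.91342488 -0.70895467  0.03841108]
```

View pics/c3.png

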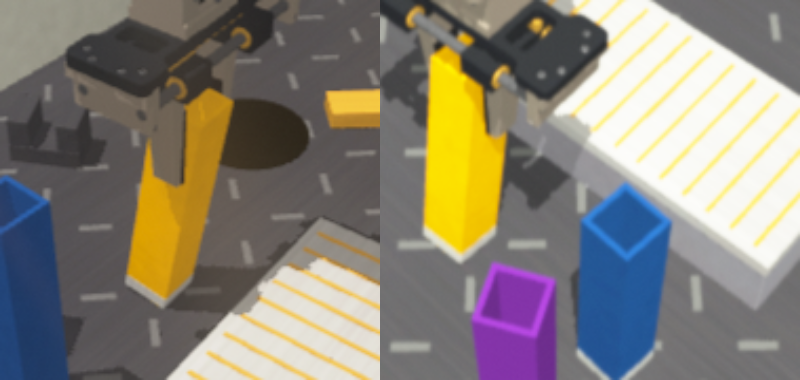

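```bash
python3 - <<'E'
from h import *
print(ray("side",307.2,265.4,0).round(1), ray("scene",278.1,294.1,0).round(1))
for u,v in((163,307),(128,279),(190,285)): print("s",ray("side",230+u*.4737,120+v*.4737,0).round(1))
for u,v in((460,262),(424,232),(496,232)): print("c",ray("scene",240+(u-380)*200/420,170+v*.4737,0).round(1))
E
```

```text
[610.2 -60.3   0. ] [646.7 -56.1   0. ]
s [610.1 -60.2   0. ]
s [654.4 -66.1   0. ]
s [609.3 -94.6   0. ]
c [646.7 -56.1   0. ]
c [648.6 -96.3   0. ]
c [608.1 -55.4   0. ]
```

The foot's near edge now holds at x≈609 and the pot is tilted about 10°, so the pressing works. I'll continue along the arc to about 40°.

Emit:
{"fn": "send_rows", "kwargs": {
  "targets": [
    [0,-0.7,-0.05,-0.1,0],
    [0,-1.4,-0.1,-0.2,0],
    [0,-2.1,-0.15,-0.3,0],
    [0,-2.8,-0.2,-0.4,0],
    [0,-3.5,-0.25,-0.55,0],
    [0,-4.2,-0.3,-0.75,0],
    [0,-4.9,-0.35,-0.95,0],
    [0,-5.5,-0.4,-1.2,0],
    [0,-6.1,-0.44,-1.45,0],
    [0,-6.7,-0.48,-1.75,0],
    [0,-7.3,-0.52,-2.05,0],
    [0,-7.9,-0.57,-2.4,0]
  ]
}}

```text
clock: 8.82
tcp_pos: [517.1, -84.5, 116.2]
orientation: [-0.0, 0.999, 0.036, 0.003]
ft_force: [0.1, 1.2, 5.9]
opening: 39.5
finger_force: 30.0
```

```bash
python3 - <<'E'
from h import *
a=save("side","pics/side4.png")[120:300,230:410]; b=save("scene","pics/scene4.png")[170:350,240:440]
o=np.hstack([cv2.resize(a,(380,380)),cv2.resize(b,(420,380))]); cv2.imwrite("pics/c4.png",o[:,:,::-1]); print(r.state()["ft_force"],r.state()["wrist_torque"])
E
```

```text
[-0.57199514  0.84066839  4.57171846] [ 0.63884476 -0.24900896  0.13834697]
```

View pics/c4.png

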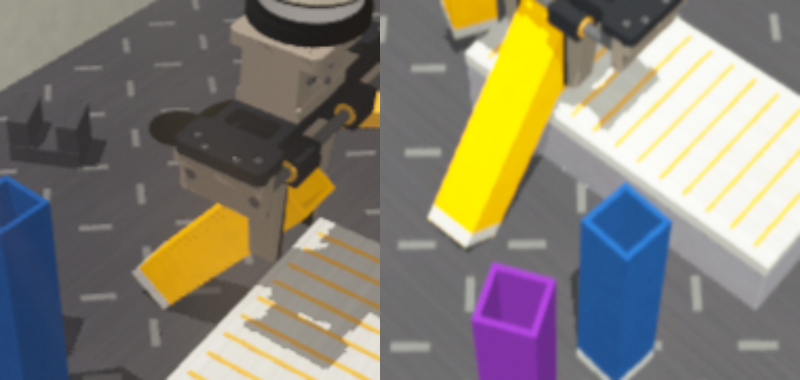

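The foot's near corner stayed at side crop (165,308), and the pot is tilted about 41°. I'll lower it the rest of the way onto the edge.

Emit:
{"fn": "send_rows", "kwargs": {
  "targets": [
    [0,-0.4,-0.03,-0.3,0],
    [0,-0.8,-0.06,-0.6,0],
    [0,-1.2,-0.09,-0.9,0],
    [0,-1.5,-0.11,-1.15,0],
    [0,-1.7,-0.12,-1.35,0],
    [0,-1.7,-0.12,-1.35,0]
  ]
}}

```text
clock: 9.68
tcp_pos: [497.3, -86.0, 101.8]
orientation: [-0.0, 0.999, 0.035, -0.001]
ft_force: [-5.5, 0.3, 8.7]
opening: 39.8
finger_force: 30.0
```

Emit:
{"fn": "send_rows", "kwargs": {
  "targets": [
    [0,-0.2,-0.01,-0.15,0],
    [0,-0.3,-0.02,-0.3,0],
    [0,-0.3,-0.02,-0.3,0]
  ]
}}

```text
clock: 10.05
tcp_pos: [493.8, -86.2, 98.7]
orientation: [-0.0, 0.999, 0.035, -0.001]
ft_force: [-7.3, 1.1, 10.3]
opening: 40.0
finger_force: 30.0
```

```bash
python3 - <<'E'
from h import *
a=save("side","pics/side5.png")[160:320,260:420]; b=save("scene","pics/scene5.png")[170:350,240:440]
o=np.hstack([cv2.resize(a,(380,380)),cv2.resize(b,(420,380))]); cv2.imwrite("pics/c5.png",o[:,:,::-1]); print(r.state()["ft_force"],r.state()["wrist_torque"])
E
```

```text
[-6.75597001  0.44362023 10.90255739] [0.44834698 0.89598619 0.15341132]
```

View pics/c5.png

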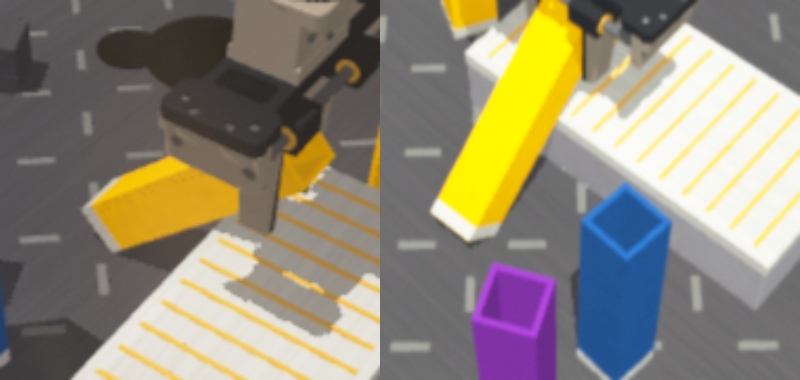

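The pot now leans at about 50° over the chuck's edge, and the foot has kept its place. I'll relax the press and let go.

Emit:
{"fn": "send_rows", "kwargs": {
  "targets": [
    [0,0.2,0.01,0.2,0],
    [0,0.2,0.01,0.2,0],
    [0,0.2,0.01,0.2,0]
  ]
}}

```text
clock: 10.52
tcp_pos: [496.5, -86.2, 99.5]
orientation: [0.0, 0.999, 0.035, -0.001]
ft_force: [0.1, 0.2, -4.8]
opening: 40.0
finger_force: 30.0
```

Emit:
{"fn": "send_rows", "kwargs": {
  "targets": [
    [50,0,0,0,0],
    [60,0,0,0,0],
    [80,0,0,0,0],
    [100,0,0,0,0],
    [100,0,0,0,0],
    [100,0,0,3,0],
    [100,0,0,6,0],
    [100,0,0,10,0],
    [100,3,0.2,14,0],
    [100,7,0.5,14,0],
    [100,11,0.8,14,0],
    [100,11,0.8,14,0]
  ]
}}

```text
clock: 12.02
tcp_pos: [608.6, -77.4, 239.3]
orientation: [0.0, 0.999, 0.036, -0.0]
ft_force: [-1.2, -0.2, 0.4]
opening: 91.8
finger_force: 0.0
```

```bash
python3 - <<'E'
from h import *
print(r.camera_model("wrist")["T"][:3,3])
w=save("wrist","pics/w6.png")
a=save("side","pics/side6.png")[160:320,260:420]; b=save("scene","pics/scene6.png")[170:350,240:440]
o=np.hstack([cv2.resize(a,(380,380)),cv2.resize(b,(420,380))]); cv2.imwrite("pics/c6.png",o[:,:,::-1]); print(r.state()["ft_force"],r.state()["tcp_pos"])
E
```

```text
[676.28066746 -72.51741829 409.60036658]
[-0.89766806  0.30617264  0.77109227] [605.91284827 -78.47319599 239.66836346]
```

View pics/c6.png

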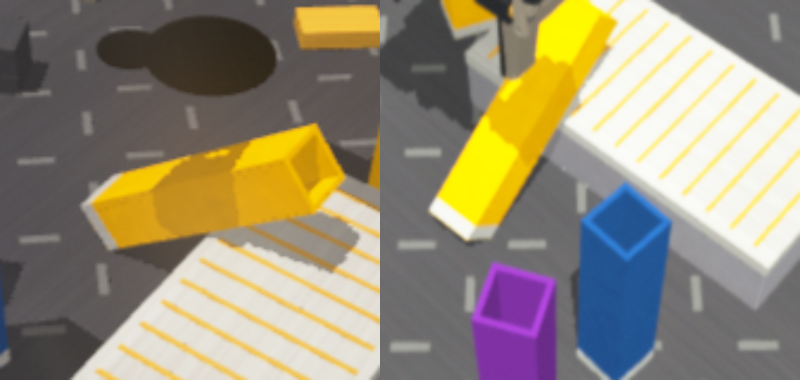

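The released pot rests leaning on the chuck's edge. In the side crop its mouth corners are (284,158), (317,124), (344,180) and (308,213), and its foot corners are (118,250) and (82,206). I'll fit its pose from these.

```bash
python3 - <<'E'
from h import *
from scipy.optimize import least_squares as ls
m=r.camera_model("side"); k=160/380
px=np.array([[284,158],[317,124],[344,180],[308,213],[118,250],[82,206]])*k+[260,160]
L=np.array([[40,20,200],[40,-20,200],[0,-20,200],[0,20,200],[0,20,0],[40,20,0]],float)
def W(p,L):
    x,y,a,t=p; c,s=np.cos(t),np.sin(t)
    u=L[:,0]*c-L[:,2]*s; z=L[:,0]*s+L[:,2]*c; v=L[:,1]
    return np.c_[x+u*np.cos(a)-v*np.sin(a), y+u*np.sin(a)+v*np.cos(a), z]
s=ls(lambda p:(proj("side",W(p,L),m)-px).ravel(),[609,-77,.07,.9]); print(s.x,np.degrees(s.x[3]),s.fun.round(1))
p=s.x
for t in (40,50,60,70): print(t,W(p,np.array([[20,0,t],[28,0,t]])).round(1).tolist())
E=W(p,np.array([[0,0,z] for z in(100,110,120)])); print(E)
E
```

```text
[ 6.09917277e+02 -8.10931076e+01  2.48173563e-02  8.62835464e-01] 49.436830499080024 [-1.7 -0.  -0.6 -0.   0.9 -0.5  1.6  0.6 -1.8  0.1  1.6 -0.4]
40 [[592.5, -81.5, 41.2], [597.7, -81.4, 47.3]]
50 [[584.9, -81.7, 47.7], [590.1, -81.6, 53.8]]
60 [[577.4, -81.9, 54.2], [582.6, -81.8, 60.3]]
70 [[569.8, -82.1, 60.7], [575.0, -82.0, 66.8]]
[[533.97172296 -82.97826251  65.0286013 ]
 [526.37716754 -83.166778    71.53146143]
 [518.78261212 -83.35529349  78.03432156]]
```

Emit:
{"fn": "send_rows", "kwargs": {
  "targets": [
    [100,-1.3,-0.2,-3,0],
    [100,-2.6,-0.35,-7,0],
    [100,-2.6,-0.35,-11,0],
    [100,-2.6,-0.35,-15,0],
    [100,-2.6,-0.35,-18,0],
    [100,-2.6,-0.35,-20.1,0],
    [100,-2.6,-0.35,-20.1,0],
    [0,-2.6,-0.35,-20.1,0],
    [0,-2.6,-0.35,-20.1,0],
    [0,-2.6,-0.35,-20.1,0],
    [0,-2.6,-0.35,-20.1,0],
    [0,-2.6,-0.35,-20.1,0]
  ]
}}

```text
clock: 13.68
tcp_pos: [581.1, -81.6, 39.2]
orientation: [0.0, 0.999, 0.035, 0.0]
ft_force: [0.8, -0.5, 0.0]
opening: 44.0
finger_force: 0.0
```

Emit:
{"fn": "send_rows", "kwargs": {
  "targets": [
    [0,0,0,0,0]
  ]
}}

```text
clock: 13.8
tcp_pos: [581.3, -81.1, 39.1]
orientation: [-0.0, 0.999, 0.036, 0.0]
ft_force: [-0.2, 1.5, 0.4]
opening: 39.6
finger_force: 30.0
```

It is gripped at about 60 mm along the pot, below the middle. I'll slide it up over the edge along its own axis.

Emit:
{"fn": "send_rows", "kwargs": {
  "targets": [
    [0,0.1,0,0.3,0],
    [0,-0.8,-0.06,1.1,0],
    [0,-1.7,-0.12,1.8,0],
    [0,-2.6,-0.19,2.6,0],
    [0,-3.5,-0.25,3.3,0],
    [0,-4.4,-0.32,4.1,0],
    [0,-5.3,-0.38,4.9,0],
    [0,-6.2,-0.45,5.6,0],
    [0,-7.0,-0.5,6.3,0],
    [0,-7.0,-0.5,6.3,0],
    [0,-7.0,-0.5,6.1,0],
    [0,-7.0,-0.5,6.0,0]
  ]
}}

```text
clock: 15.3
tcp_pos: [511.0, -86.6, 98.6]
orientation: [0.0, 0.999, 0.035, -0.0]
ft_force: [-0.0, 0.3, -4.0]
opening: 39.8
finger_force: 30.0
```

Emit:
{"fn": "send_rows", "kwargs": {
  "targets": [
    [0,-0.2,-0.01,-0.3,0],
    [0,-0.5,-0.04,-0.5,0],
    [0,-0.9,-0.06,-0.7,0],
    [0,-1.2,-0.09,-0.9,0],
    [0,-1.6,-0.11,-1.2,0],
    [0,-1.6,-0.11,-1.3,0]
  ]
}}

```text
clock: 16.05
tcp_pos: [497.2, -87.7, 88.1]
orientation: [-0.0, 0.999, 0.035, 0.002]
ft_force: [-3.2, 0.6, 14.1]
opening: 39.5
finger_force: 30.0
```

```bash
python3 - <<'E'
from h import *
a=save("side","pics/side7.png")[150:330,260:440]; b=save("scene","pics/scene7.png")[120:300,240:440]
o=np.hstack([cv2.resize(a,(380,380)),cv2.resize(b,(420,380))]); cv2.imwrite("pics/c7.png",o[:,:,::-1]); print(r.state()["ft_force"],r.state()["tcp_pos"])
E
```

```text
[-2.40469819  0.54637515 12.0191545 ] [497.03336155 -87.72939123  88.01064324]
```

View pics/c7.png

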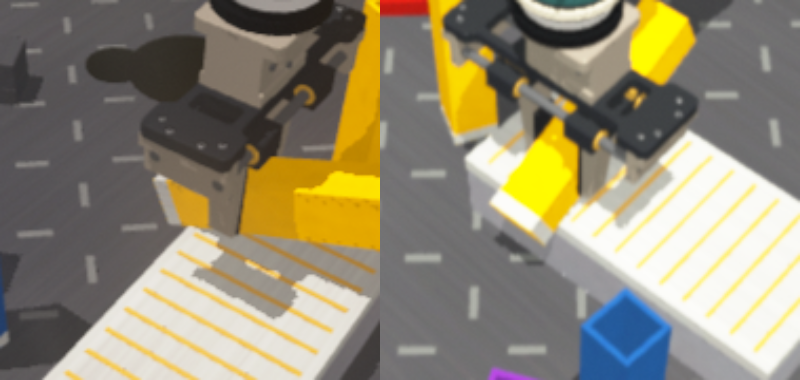

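The pot is now tilted about 70° on the edge and is rotating as planned. I'll finish the tip.

Emit:
{"fn": "send_rows", "kwargs": {
  "targets": [
    [0,-0.3,-0.02,-0.3,0],
    [0,-0.6,-0.04,-0.6,0],
    [0,-0.9,-0.06,-1.0,0],
    [0,-1.1,-0.08,-1.4,0],
    [0,-1.1,-0.08,-1.6,0],
    [0,-1.1,-0.08,-1.6,0]
  ]
}}

```text
clock: 16.9
tcp_pos: [483.9, -88.6, 70.7]
orientation: [-0.0, 0.999, 0.035, -0.0]
ft_force: [-3.0, 1.5, 6.2]
opening: 39.8
finger_force: 30.0
```

```bash
python3 - <<'E'
from h import *
a=save("side","pics/side8.png")[130:330,260:460]; b=save("scene","pics/scene8.png")[100:300,240:440]
o=np.hstack([cv2.resize(a,(400,400)),cv2.resize(b,(400,400))]); cv2.imwrite("pics/c8.png",o[:,:,::-1]); print(r.state()["ft_force"],r.state()["tcp_pos"])
E
```

```text
[-4.14289662  0.4484385   5.68054153] [483.8448072  -88.64495389  70.67556026]
```

Emit:
{"fn": "send_rows", "kwargs": {
  "targets": [
    [0,0,0,0.2,0],
    [0,0.4,0.03,0.2,0],
    [0,0.8,0.06,0.2,0],
    [0,1.4,0.1,0.2,0],
    [0,1.4,0.1,0.2,0],
    [0,1.4,0.1,0,0],
    [0,1.4,0.1,0,0]
  ]
}}

```text
clock: 17.88
tcp_pos: [498.1, -87.6, 70.5]
orientation: [-0.0, 0.999, 0.035, 0.0]
ft_force: [-1.7, 0.6, 1.5]
opening: 39.7
finger_force: 30.0
```

Emit:
{"fn": "send_rows", "kwargs": {
  "targets": [
    [55,0,0,0.2,0],
    [70,0,0,0.3,0],
    [100,0,0,0.3,0],
    [100,0,0,0.3,0],
    [100,0,0,0.3,0],
    [100,0,0,4,0],
    [100,0,0,8,0],
    [100,2,0,13,0],
    [100,6,0,18,0],
    [100,12,0,20,0],
    [100,16,0,20,0],
    [100,16,0,20,0]
  ]
}}

```text
clock: 19.38
tcp_pos: [659.6, -86.9, 268.7]
orientation: [0.0, 0.999, 0.036, -0.0]
ft_force: [-1.5, 0.5, -0.7]
opening: 92.0
finger_force: 0.0
```

```bash
cat > fit.py <<'E'
from h import *
from scipy.optimize import minimize
def V(p):
    x,y,a,t=p; L=np.array([[i,j,k] for i in(-20,20) for j in(-20,20) for k in(-100,100)],float)
    c,s=np.cos(t),np.sin(t); u=L[:,0]*c-L[:,2]*s; z=L[:,0]*s+L[:,2]*c
    return np.c_[x+u*np.cos(a)-L[:,1]*np.sin(a), y+u*np.sin(a)+L[:,1]*np.cos(a), z-z.min()+70 if abs(np.degrees(t)-90)<4 else z+90]
ms={n:r.camera_model(n) for n in("side","scene")}
M={}
for n in ms:
    im=r.grab_frame(n); cv2.imwrite(f"pics/f_{n}.png",im[:,:,::-1])
    h=cv2.cvtColor(im,cv2.COLOR_RGB2HSV); m=cv2.inRange(h,(15,150,70),(32,255,255))
    roi=np.zeros_like(m); hull=cv2.convexHull(proj(n,V([455,-88,.07,1.57]),ms[n]).astype(np.float32)).astype(int)
    cv2.fillConvexPoly(roi,hull,255); roi=cv2.dilate(roi,np.ones((25,25)))
    m=cv2.morphologyEx(m&roi,cv2.MORPH_OPEN,np.ones((7,7))); k,l,s,_=cv2.connectedComponentsWithStats(m)
    M[n]=(l==1+s[1:,4].argmax()); print(n,s[1:].tolist())
def cost(p):
    e=0
    for n in M:
        q=np.zeros((480*4,640*4),np.uint8); cv2.fillConvexPoly(q,cv2.convexHull((proj(n,V(p),ms[n])*4).astype(np.float32)).astype(int),1)
        q=cv2.resize(q.astype(np.float32),(640,480),interpolation=cv2.INTER_AREA); e+=np.abs(q-M[n]).sum()/M[n].sum()
    return e
best=min((minimize(cost,[455,-88,.07,t],method="Nelder-Mead",options=dict(initial_simplex=np.array([455,-88,.07,t])+np.vstack([np.zeros(4),np.diag([8,8,.08,.06])]))) for t in(1.5,1.6)),key=lambda s:s.fun)
print(best.x,best.fun,"tilt",np.degrees(best.x[3]), "blue mouth px expected", proj("side",[[616,82,200]],ms["side"]))
E
python3 fit.py; python3 -c "
from h import *; s=r.state(); print(s['tcp_pos'],s['ft_force'],s['clock'])"
```

```text
side [[339, 221, 125, 83, 4881]]
scene [[302, 142, 87, 86, 3069], [293, 217, 18, 18, 228]]
[ 4.53255969e+02 -8.55258647e+01  1.23695974e-01  1.63860923e+00] 0.3000130876342784 tilt 93.8853930948268 blue mouth px expected [[231.8472537 217.1119289]]
[657.10369864 -87.71490044 269.03596656] [-0.51256236 -0.01204058  0.21774256] 19.475
```

Emit:
{"fn": "send_rows", "kwargs": {
  "targets": [
    [100,0,-3,3,0],
    [100,0,-7,4,0],
    [100,0,-11,4,0],
    [100,0,-15,4,0],
    [100,0,-19,4,0],
    [100,0,-22,4,0],
    [100,0,-24,4,0],
    [100,0,-24,4,0]
  ]
}}

```text
clock: 20.48
tcp_pos: [656.8, -329.0, 310.1]
orientation: [0.0, 0.999, 0.034, -0.0]
ft_force: [0.0, 0.6, -0.2]
opening: 92.0
finger_force: 0.0
```

```bash
cat > fit2.py <<'E'
exec(open("fit.py").read().split("def cost")[0])
for n in M:
    c=max(cv2.findContours(M[n].astype(np.uint8),cv2.RETR_EXTERNAL,cv2.CHAIN_APPROX_NONE)[0],key=cv2.contourArea)
    h=cv2.convexHull(c); a=cv2.approxPolyDP(h,2.0,True)[:,0]; print(n,"outline",a.tolist(),"area/hull",cv2.contourArea(c)/cv2.contourArea(h))
    for d in(0,):
        print(" predicted corners",[(tuple(q.round().astype(int).tolist()),w.round().astype(int).tolist()) for q,w in zip(proj(n,V([455,-87,.072,np.pi/2]),ms[n]),V([455,-87,.072,np.pi/2]))])
E
python3 fit2.py; python3 - <<'E'
from h import *
for n in("side","scene"):
    im=cv2.imread(f"pics/f_{n}.png"); h=cv2.cvtColor(im,cv2.COLOR_BGR2HSV); m=cv2.inRange(h,(100,120,40),(118,255,255)); k,l,s,c=cv2.connectedComponentsWithStats(m)
    im0=cv2.imread(f"pics/{n}0.png"); m0=cv2.inRange(cv2.cvtColor(im0,cv2.COLOR_BGR2HSV),(100,120,40),(118,255,255)); k,l,s0,c=cv2.connectedComponentsWithStats(m0)
    print(n,[x.tolist() for x in s[1:] if x[4]>800],[x.tolist() for x in s0[1:] if x[4]>800])
E
```

```text
side [[339, 221, 125, 83, 4873]]
scene [[302, 143, 86, 85, 3053], [293, 218, 18, 17, 216]]
side outline [[340, 232], [351, 221], [359, 221], [462, 268], [460, 286], [449, 303], [442, 303], [340, 252]] area/hull 0.9611749161500153
 predicted corners [((348, 238), [556, -100, 70]), ((463, 293), [357, -114, 70]), ((334, 252), [553, -60, 70]), ((452, 310), [354, -74, 70]), ((349, 219), [556, -100, 110]), ((470, 274), [357, -114, 110]), ((335, 233), [553, -60, 110]), ((458, 292), [354, -74, 110])]
scene outline [[385, 149], [386, 167], [323, 227], [317, 227], [302, 209], [302, 202], [365, 144], [375, 143]] area/hull 0.9405388171528775
 predicted corners [((298, 223), [556, -100, 70]), ((373, 153), [357, -114, 70]), ((316, 236), [553, -60, 70]), ((391, 164), [354, -74, 70]), ((297, 208), [556, -100, 110]), ((374, 137), [357, -114, 110]), ((316, 221), [553, -60, 110]), ((393, 148), [354, -74, 110])]
side [[554, 126, 86, 80, 4615], [210, 203, 53, 118, 4183]] [[554, 126, 86, 80, 4609], [210, 203, 53, 118, 4179]]
scene [[164, 0, 88, 64, 3466], [593, 0, 47, 80, 2173], [334, 257, 45, 94, 3081]] [[161, 0, 54, 64, 1696], [593, 0, 47, 80, 2402], [334, 257, 45, 94, 3075]]
```

```bash
python3 -c "
from rig import r; print(r.state()['clock'],r.finish_job())"
```

```text
the job is handed in; nothing more can be done
20.575 None
```

I leaned the yellow pot on the chuck's edge, let it go, regripped it below its middle and laid it on its side on the chuck. The job was handed in at 20.6 s with the robot clear. Fitted camera outlines put the pot flat, square and near the chuck's middle, and the blue pot has not moved. The first tip attempt slid the foot about 34 mm towards the chuck, so I lifted the pot back and pressed harder; that left the foot about 80 mm from the chuck.

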